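Zero the film footage counter for the next order

ROBOT

A 7-joint arm with a two-finger parallel gripper is mounted at the origin on the work surface. World frame = base frame: x ahead of the robot, y to its left, z up, the work surface at z = 0. Lengths are in m, angles in rad, forces in N, time in s.
With the tool pointing down it reaches from about 0.4 to 0.875 m from the base axis. Payload 19.3 kg.
Tool frame: the origin (TCP) lies at the very end of the fingers, on their centre line; the grasp point (between the pads) lies 19 mm behind it; z points along the fingers, y is the direction in which the jaws open and shut (so a half turn about z gives the same grasp; the last joint's range is limited). The gripper opens to 85 mm and grips with 20 to 120 N. Pads are 22 mm wide; open, the fingers measure 114 mm over their backs; the gripper's body (76 mm by 85 mm) begins 54 mm behind the grasp point. The pads swing forward as they close: fully open they stand 13 mm farther back than shut.
Start: joints at [-1.316, 0.521, -0.036, 1.599, 0.021, 1.021, -0.113], TCP at [0.199, 0.592, 0.231] pointing down, gripper open.
Joint ranges: [-2.91, 2.91], [-0.3, 2.13], [-1.5, 1.42], [0.17, 2.43], [-1.26, 4.41], [0.16, 1.93], [-2.52, 2.52]. Speed limits (rad/s): [1.89, 1.89, 2.39, 2.39, 3.01, 3.01, 3.01].

INTERFACE

Orientations are given as [roll, pitch, yaw] about the fixed x, y, z axes, in that order (R = Rz(yaw) Ry(pitch) Rx(roll)).
In Python, from workcell import bot gives the robot as it stands. The module is installed in compiled form; this text tells all that it offers.
- The arm moves only by the shell command python3 -m inch 'ROWS' [FORCE]. ROWS is JSON, a list of rows, each an object of numbers: "dx", "dy", "dz": the shift along the tool's x, y, z in mm; "rx", "ry", "rz": the turn, a rotation vector about the tool's x, y, z in rad; "hand": the closure, from -1 (fully open) to 1 (shut), so that 0 is half open. In form: [{"dx": .., "dy": .., "dz": .., "rx": .., "ry": .., "rz": .., "hand": ..}, ...]. A call has 1 to 10 rows; each row shifts and turns the commanded pose from where the row before left it, along the tool's axes as they then stand; what a row does not reach is not made up. A row lasts 1/10 s, in which the tool goes at most 50 mm and 8.59 degrees, less where a joint would pass 70% of its speed; a pose out of reach is approached as far as the arm can. A call with a gripper value outside its range is refused whole. The fingers move at their own pace and stop on an object; FORCE is the grip in N (left out, the last holds). Time passes only in rows, so rows that do not move let the fingers close. It gives the time, the measured TCP pose, the force and the opening at its end, in the units of the state.
- bot.observe(): the state, without advancing time (a new reading comes with each control period).
- bot.grab_frame(name): name is "scene" or "top" or "wrist"; returns (picture, depth): 384x512x3 uint8, red, green, blue; 384x512 float32, m along the optical axis (not along the pixel's ray), 0 where there is no reading.
- bot.get_calibration(name): a dict with "vertical_fov" (degrees; the focal length in pixels is half the picture's height over the tangent of half this angle, whatever the lens; pixels are square), "cx", "cy" (the principal point, pixels), "origin" and "orientation" of the camera in the world. Camera axes: x right, y down, z forward; pixel columns grow to the right and rows downward; lengths in m; the calibration is good to about 2 mm. A picture is of the moment at which its call begins: read the wrist's pose just before it. get_calibration takes no time and is no camera call; for the wrist camera it gives the pose at the moment of the call.
- bot.job_done(): hands the job in, once; it reports no verdict.
Trained networks look in the newest picture that a camera, given by its name, has taken for a name from the list of things; names that differ only in an ending like _2 or _b are one class to them, and where a whole thing is asked for, a point or a joint stands for the part that bears it (a point fixed in the world has none). Each returns a list of dicts, best first, with "score" (0 to 1); they miss things now and then, are a little off and sometimes report something else, mostly with a low value. They report only what shows in the picture. A call takes as long as a camera call. They do not tell look-alikes from the thing itself.
- bot.trace(camera, target): "region" (384x512 bool, what is visible of it) and "box" ([left, top, right, bottom] in pixels, round what is visible of it).
- bot.tip_of(camera, target): "centre" ([row, column] in pixels: a listed point, or the origin of a listed thing).
The state is a dict: "clock": time; "qpos": joint angles; "qd": joint speeds; "joint_efforts": joint torques, N m; "position": TCP position; "tool_rot": TCP orientation; "force": force on the tool from outside, world axes, zero at the start; "moment": the same for the moment, N m; "grip_width": finger opening in m.
Only numpy, scipy, OpenCV 4.12 (cv2) and the standard library are available. Lean on these libraries where they do the work, as an engineer would, in place of code of your own. Each camera call takes 0.05 s, during which the arm holds its last target.

TASK

Zero the yellow-banded footage counter for the next order: turn its reset knob anticlockwise (seen from above) all the way back to the zero stop, then press its red set plunger fully down and let it come back up. The counters stand loose on the bench: work gently so that the yellow one stays where it is, and leave the blue-banded counter and everything else on the bench alone.

Things in the scene. Friction and masses are not known exactly. Their poses are not given: they have to be found in the camera images.
- yellow: The yellow-banded footage counter: grey case 130 (x) x 190 (y) x 70 mm high, about 2 kg, loose on rubber feet (12 N sideways can shift it). Origin: centre of its underside, z up; its number window faces its -x. On top, in its own x, y: knob axis at (0, -45) mm, plunger axis at (0, +60) mm; white dial, radius 46 mm, under the knob, with black ticks and one red zero mark at its -x edge.
- yellow_knob (a joint): Angle of the yellow counter's reset knob, rad: 0 at the zero stop, pointer at the red mark; grows clockwise seen from above, up to 4.9 at the other stop; anticlockwise resets it. Friction about 0.06 N m, no spring: it stays where it is left; both stops are hard.
- yellow_grip (a point): On the axis of the yellow counter's knob, 30 mm above the case top: the height to hold it; turns with the knob, z up. The knob is a black upright bar 50 long (point x) x 14 thick (point y), from 5 to 39 mm above the case top. Its pointer end (yellow stripe) is the -x end; at joint angle q the bar's yaw is the counter's yaw minus q.
- yellow_pointer (a point): Pointer end of the yellow counter's knob, top edge, 25 mm from the knob's axis.
- yellow_plunger (a joint): Stroke of the yellow counter's set plunger, m: 0 up, 0.014 bottomed on its hard stop. A spring pushes it back up: about 3 N to start, 9.5 N at the bottom.
- yellow_plunger_top (a point): Centre of the top of the yellow counter's set plunger, a red flat button 28 mm across on a steel stem; up, it stands 38 mm above the case top (108 mm above the bench), 28 mm above its dark steel guide.
- yellow_corner (a point): Top corner of the yellow counter's case at its own (+65, -95) mm.
- blue: The blue-banded footage counter: grey case 130 (x) x 190 (y) x 70 mm high, about 2 kg, loose on rubber feet (12 N sideways can shift it). Origin: centre of its underside, z up; its number window faces its -x. On top, in its own x, y: knob axis at (0, -45) mm, plunger axis at (0, +60) mm; white dial, radius 46 mm, under the knob, with black ticks and one red zero mark at its -x edge.
- blue_knob (a joint): Angle of the blue counter's reset knob, rad: 0 at the zero stop, pointer at the red mark; grows clockwise seen from above, up to 4.9 at the other stop; anticlockwise resets it. Friction about 0.06 N m, no spring: it stays where it is left; both stops are hard.
- blue_grip (a point): On the axis of the blue counter's knob, 30 mm above the case top: the height to hold it; turns with the knob, z up. The knob is a black upright bar 50 long (point x) x 14 thick (point y), from 5 to 39 mm above the case top. Its pointer end (blue stripe) is the -x end; at joint angle q the bar's yaw is the counter's yaw minus q.
- blue_pointer (a point): Pointer end of the blue counter's knob, top edge, 25 mm from the knob's axis.
- blue_plunger (a joint): Stroke of the blue counter's set plunger, m: 0 up, 0.014 bottomed on its hard stop. A spring pushes it back up: about 3 N to start, 9.5 N at the bottom.
- blue_plunger_top (a point): Centre of the top of the blue counter's set plunger, a red flat button 28 mm across on a steel stem; up, it stands 38 mm above the case top (108 mm above the bench), 28 mm above its dark steel guide.
- blue_corner (a point): Top corner of the blue counter's case at its own (+65, -95) mm.
- marker: Black and red marker pen, 111 mm long, 16 mm thick, lying between the counters. Origin under its middle.
- tape: Tape roll lying flat, cardboard brown, 90 mm across, 24 mm high. Origin at the centre of its underside.
- sleeves: Stack of white record sleeves, 180 x 180 x 35 mm. Origin at the centre of its underside.
- cutter: Orange safety cutter, 155 x 28 x 16 mm, lying flat. Origin under its handle's middle.
- labels: White label roll standing on its end, 90 mm across, 55 mm high. Origin at the centre of its underside.
- core: Brown cardboard core standing upright, 60 mm across, 120 mm high. Origin at the centre of its underside.
Mind the look-alikes: they are no part of the job. What is shaped like the yellow but green or orange is not meant.

How it is judged:
On the way, in this order (a step that is already met when the one before it is completed fails the run):
1. the yellow counter's knob is back against its zero stop (value of joint yellow_knob below 0.05 rad), for 0.2 s.
2. with the knob at zero, the yellow counter's plunger is pressed fully down (value of joint yellow_plunger above 0.0125 m and value of joint yellow_knob below 0.05 rad), for 0.05 s.
At the end, for the whole second after the job is handed in: The yellow counter's knob is within 0.05 rad of its zero stop, its plunger is up again (within 2 mm), and the counter rests flat and still where it was (origin within 20 mm, corner within 25 mm) (value of joint yellow_knob below 0.05 rad and value of joint yellow_plunger below 0.002 m and distance of yellow from where it was at the start of the episode below 0.02 m and distance of yellow_corner from where it was at the start of the episode below 0.025 m and linear speed of yellow below 0.01 m/s and angular speed of yellow below 0.05 rad/s and angle between yellow's own z axis and vertical below 0.05 rad); the robot touches nothing.
It fails at once if the yellow counter is shoved (origin over 20 mm or corner over 25 mm) (distance of yellow from where it was at the start of the episode above 0.02 m or distance of yellow_corner from where it was at the start of the episode above 0.025 m).
It fails at once if the blue counter is moved, its knob turned or its plunger pressed (distance of any of blue, blue_pointer from where it was at the start of the episode above 0.015 m or value of joint blue_plunger above 0.005 m).
It fails at once if something else on the bench is pushed more than 20 mm (distance of any of marker, tape, sleeves, cutter, labels, core from where it was at the start of the episode above 0.02 m).
It also fails if it takes over 72 s, if anything falls off the work surface, if the arm or the gripper's body presses on something with over 40 N, if the wrist force passes 120 N, or if a joint passes its speed limit or range.

## Working session

There is one attempt and no reset: what is moved stays moved. The work goes in short steps, Python scripts to look and compute and a shell command to move; the robot and the scene stay as the last step left them, time stands still between calls to the robot, and variables do not carry over. Pictures are saved under pics/ and viewed, and the job is handed in when it is done.

```bash
mkdir -p pics; cat > h.py <<'E'
from workcell import bot
import numpy as np, cv2, json
from scipy.spatial.transform import Rotation as R
def grab(n,fn=None):
    c=bot.get_calibration(n); p,d=bot.grab_frame(n)
    if fn: cv2.imwrite('pics/'+fn,p[:,:,::-1])
    return p,d,c
def Rm(c):
    o=np.array(c['orientation'],float)
    return o if o.shape==(3,3) else R.from_euler('xyz',o).as_matrix()
def foc(c): return 192/np.tan(np.radians(c['vertical_fov'])/2)
def unproj(c,row,col,depth):
    f=foc(c); v=np.array([(col-c['cx'])/f*depth,(row-c['cy'])/f*depth,depth])
    return Rm(c)@v+np.array(c['origin'])
def onz(c,row,col,z):
    f=foc(c); v=Rm(c)@np.array([(col-c['cx'])/f,(row-c['cy'])/f,1]); o=np.array(c['origin'])
    return o+v*(z-o[2])/v[2]
def proj(c,P):
    v=Rm(c).T@(np.array(P)-np.array(c['origin'])); f=foc(c)
    return v[1]/v[2]*f+c['cy'],v[0]/v[2]*f+c['cx']
E
python3 - <<'E'
from h import *
print(bot.observe())
for n in ['top','scene']:
    p,d,c=grab(n,n+'1.png'); print(n,c)
    for t in ['yellow','yellow_grip','yellow_pointer','yellow_plunger_top','yellow_corner']:
        for r in bot.tip_of(n,t)[:4]:
            y,x=r['centre']; print(t,round(r['score'],2),np.round(r['centre'],1),np.round(unproj(c,y,x,d[int(min(383,y)),int(min(x,511))]),3))
E
```

```text
{'clock': 0.0, 'qpos': array([-1.31620627,  0.52201141, -0.03631284,  1.59998981,  0.021214  ,
        1.02108198, -0.11280525]), 'qd': array([-9.31306454e-05,  1.22339686e-03, -5.42057563e-04, -1.29887933e-03,
        1.32657092e-03, -1.32374406e-03, -7.08833894e-04]), 'joint_efforts': array([-6.60499495e-06, -9.27099824e+01,  1.97992712e+00, -3.69918466e+01,
        1.77096936e-02,  8.40762426e-03, -4.14603835e-05]), 'position': array([0.19938593, 0.59200116, 0.23073403]), 'tool_rot': array([-3.14049168e+00,  9.70582612e-05,  2.81678179e+00]), 'force': array([ 0.14963442,  0.66629331, -0.49831679]), 'moment': array([-0.02875574, -0.01736316,  0.05042885]), 'grip_width': 0.08529844298300286}
top {'vertical_fov': 42.787607807689064, 'cx': 263.2704146173682, 'cy': 189.0653406595638, 'origin': array([0.31673794, 0.0203695 , 1.73255136]), 'orientation': array([-3.04702498,  0.01279198, -1.574585  ])}
yellow 0.95 [251.8 198. ] [0.263 0.262 0.071]
yellow 0.87 [244.5 356.4] [ 0.286 -0.271  0.072]
yellow 0.56 [180.5 214.6] [0.505 0.208 0.065]
yellow_grip 0.62 [266.  179.9] [0.218 0.316 0.10
[... 1044 characters left out ...]
166.2 109.6] [ 0.597 -0.434  0.05 ]
yellow_grip 0.68 [116.3 192.3] [ 0.317 -0.306  0.111]
yellow_grip 0.55 [184.9 374.6] [0.233 0.316 0.113]
yellow_grip 0.45 [237.1 279.9] [0.538 0.173 0.106]
yellow_pointer 0.77 [236.1 276.8] [0.54  0.164 0.106]
yellow_pointer 0.48 [110.6 189.8] [ 0.27  -0.359  0.065]
yellow_plunger_top 0.55 [244.4 315. ] [0.504 0.266 0.108]
yellow_plunger_top 0.55 [194.3 344.3] [0.312 0.256 0.111]
yellow_plunger_top 0.44 [101.9 222.1] [ 0.174 -0.29   0.066]
yellow_corner 0.97 [169.6 376. ] [0.089 0.278 0.   ]
yellow_corner 0.87 [247.4 254.8] [ 0.556  0.102 -0.003]
yellow_corner 0.78 [143.2 190.1] [ 0.38  -0.273  0.057]
yellow_corner 0.24 [188.3 257.7] [ 0.373 -0.008  0.001]
```

View pics/top1.png

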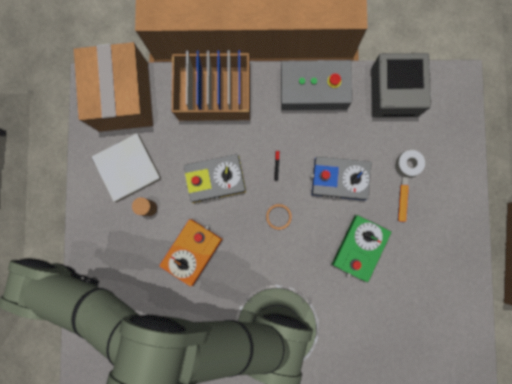

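View pics/scene1.png

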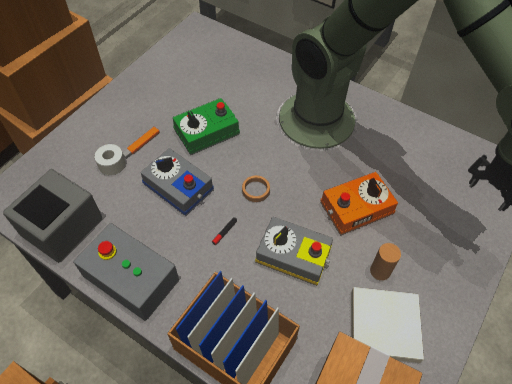

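The four candidates in the top picture are yellow-banded (214,180), blue-banded (341,178), orange (190,255) and green (362,248). The grey case with the yellow band at (214,180) is the right one, which is (263,250) in the scene picture. I'll check it in a close crop.

```bash
python3 - <<'E'
from h import *
a=cv2.imread('pics/top1.png')[140:220,165:265]; b=cv2.imread('pics/scene1.png')[205:295,245:345]
a=cv2.resize(a,(500,400),interpolation=cv2.INTER_CUBIC)
cv2.imwrite('pics/crop1.png',a)
cv2.imwrite('pics/crop2.png',cv2.resize(b,(600,540),interpolation=cv2.INTER_CUBIC))
E
```

```text
(no output)
```

View pics/crop1.png

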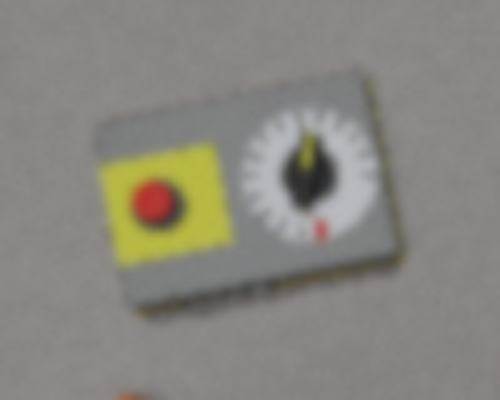

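View pics/crop2.png

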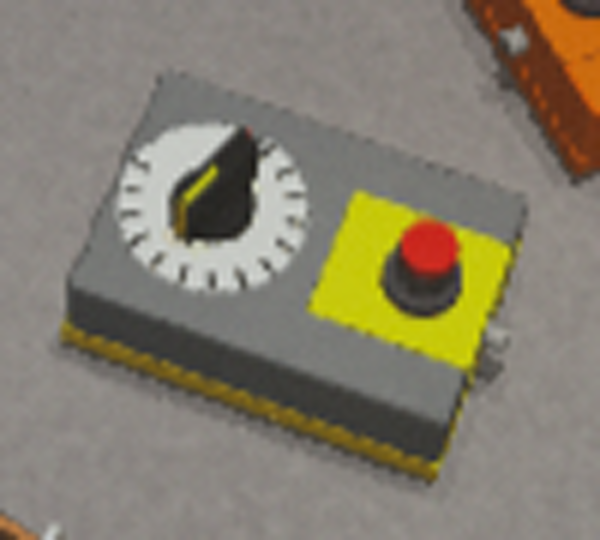

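The crop shows the yellow band. The red mark is near crop pixel (320,230), on the robot side, and the stripe points away at (308,150), so q is about π. Next I'll move above it.

```bash
python3 -m inch '[{"dx":-40,"dy":-26,"hand":-1},{"dx":-40,"dy":-26,"hand":-1},{"dx":-40,"dy":-26,"hand":-1},{"dx":-40,"dy":-26,"hand":-1},{"dx":-40,"dy":-26,"hand":-1},{"dx":-40,"dy":-26,"hand":-1},{"dx":-40,"dy":-26,"hand":-1},{"dx":-40,"dy":-26,"hand":-1},{"dx":-40,"dy":-26,"hand":-1},{"dx":-40,"dy":-26,"hand":-1}]' 20
python3 - <<'E'
from h import *
s=bot.observe(); print(s['position'],s['tool_rot'],s['qpos'],s['force'])
p,d,c=grab('wrist','w1.png'); print(c)
E
```

```text
[0.19949853 0.59229297 0.23127607] [-3.14157638e+00  3.29002346e-05  2.81673185e+00] [-1.31619874  0.52140568 -0.03624875  1.59953275  0.02120885  1.02105773
 -0.11278107] [-0.3776363   0.15707077  0.33886075]
{'vertical_fov': 64.85750593546726, 'cx': 250.47066715570267, 'cy': 192.16290771570192, 'origin': array([0.13387315, 0.61469093, 0.3730966 ]), 'orientation': array([ 2.86646953e+00, -5.43343017e-05,  1.24627072e+00])}schema error: expected keys dx, dy, dz, rx, ry, rz, hand
```

View pics/w1.png

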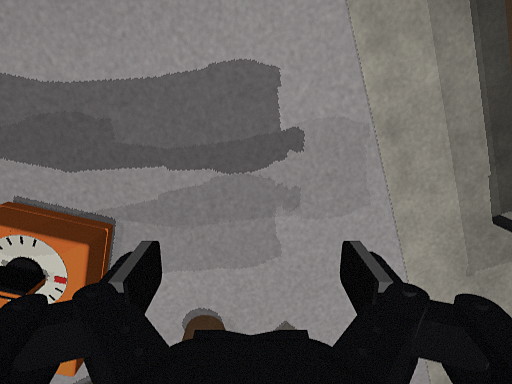

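```bash
python3 -m inch '[{"dx":-40,"dy":-26,"dz":0,"rx":0,"ry":0,"rz":0,"hand":-1},{"dx":-40,"dy":-26,"dz":0,"rx":0,"ry":0,"rz":0,"hand":-1},{"dx":-40,"dy":-26,"dz":0,"rx":0,"ry":0,"rz":0,"hand":-1},{"dx":-40,"dy":-26,"dz":0,"rx":0,"ry":0,"rz":0,"hand":-1},{"dx":-40,"dy":-26,"dz":0,"rx":0,"ry":0,"rz":0,"hand":-1},{"dx":-40,"dy":-26,"dz":0,"rx":0,"ry":0,"rz":0,"hand":-1},{"dx":-40,"dy":-26,"dz":0,"rx":0,"ry":0,"rz":0,"hand":-1},{"dx":-40,"dy":-26,"dz":0,"rx":0,"ry":0,"rz":0,"hand":-1},{"dx":-40,"dy":-26,"dz":0,"rx":0,"ry":0,"rz":0,"hand":-1},{"dx":-40,"dy":-26,"dz":0,"rx":0,"ry":0,"rz":0,"hand":-1}]' 20
python3 -c "
from h import *
print(bot.observe()['qpos'])"
```

```text
clock: 1.65
position: [0.4966, 0.2166, 0.2316]
tool_rot: [3.141, 0.0, 2.817]
force: [1.0, 0.5, 1.2]
grip_width: 0.0853
[-0.5777543   0.38962419  0.07554917  1.82459239 -0.03592148  0.9281192
  0.75973904]
```

```bash
python3 -m inch '[{"dx":0,"dy":0,"dz":0,"rx":0,"ry":0,"rz":0.14,"hand":-1},{"dx":0,"dy":0,"dz":0,"rx":0,"ry":0,"rz":0.14,"hand":-1},{"dx":0,"dy":0,"dz":0,"rx":0,"ry":0,"rz":0.14,"hand":-1},{"dx":0,"dy":0,"dz":0,"rx":0,"ry":0,"rz":0.14,"hand":-1},{"dx":0,"dy":0,"dz":0,"rx":0,"ry":0,"rz":0.14,"hand":-1},{"dx":0,"dy":0,"dz":0,"rx":0,"ry":0,"rz":0.14,"hand":-1},{"dx":0,"dy":0,"dz":0,"rx":0,"ry":0,"rz":0.14,"hand":-1},{"dx":0,"dy":0,"dz":0,"rx":0,"ry":0,"rz":0.14,"hand":-1},{"dx":0,"dy":0,"dz":0,"rx":0,"ry":0,"rz":0.14,"hand":-1},{"dx":0,"dy":0,"dz":0,"rx":0,"ry":0,"rz":0.14,"hand":-1}]'
python3 -m inch '[{"dx":0,"dy":0,"dz":0,"rx":0,"ry":0,"rz":0.14,"hand":-1},{"dx":0,"dy":0,"dz":0,"rx":0,"ry":0,"rz":0.14,"hand":-1},{"dx":0,"dy":0,"dz":0,"rx":0,"ry":0,"rz":0.14,"hand":-1},{"dx":0,"dy":0,"dz":0,"rx":0,"ry":0,"rz":0.14,"hand":-1},{"dx":0,"dy":0,"dz":0,"rx":0,"ry":0,"rz":0.14,"hand":-1},{"dx":0,"dy":0,"dz":0,"rx":0,"ry":0,"rz":0.14,"hand":-1},{"dx":0,"dy":0,"dz":0,"rx":0,"ry":0,"rz":0.14,"hand":-1},{"dx":0,"dy":0,"dz":0,"rx":0,"ry":0,"rz":0.14,"hand":-1},{"dx":0,"dy":0,"dz":0,"rx":0,"ry":0,"rz":0,"hand":-1}]'
python3 - <<'E'
from h import *
s=bot.observe(); print(s['position'],s['tool_rot'],s['qpos'],s['force'])
p,d,c=grab('wrist','w2.png'); print(c)
np.savez('w2.npz',p=p,d=d)
for t in ['yellow','yellow_grip','yellow_pointer','yellow_plunger_top','yellow_corner']:
        for r in bot.tip_of('wrist',t)[:2]:
            y,x=r['centre']; print(t,round(r['score'],2),np.round(r['centre'],1),np.round(unproj(c,y,x,d[int(min(383,y)),int(min(x,511))]),3))
E
```

```text
clock: 2.65
position: [0.4956, 0.2183, 0.2314]
tool_rot: [3.142, -0.0, 1.411]
force: [-0.3, 1.5, 0.3]
grip_width: 0.0855
clock: 3.55
position: [0.4955, 0.2184, 0.2312]
tool_rot: [3.141, 0.0, 0.294]
force: [0.3, 0.3, -0.2]
grip_width: 0.0855
[0.4954952  0.21843241 0.23122424] [3.14118948e+00 7.96143392e-05 2.94471849e-01] [-1.02444746  0.47344732  0.69579033  1.84656064 -0.36614434  0.95322681
 -1.44308022] [ 0.32223109  0.28344087 -0.24971932]
{'vertical_fov': 64.85750593546726, 'cx': 250.47066715570267, 'cy': 192.16290771570192, 'origin': array([0.56167112, 0.23888121, 0.37303108]), 'orientation': array([ 2.86410018e+00,  4.60285198e-04, -1.27601277e+00])}
yellow 0.96 [306.6 155.3] [0.314 0.28  0.071]
yellow 0.67 [146.  260.4] [0.528 0.218 0.07 ]
yellow_grip 0.72 [376.9  96.3] [0.482 0.258 0.308]
yellow_grip 0.55 [169.  313.9] [0.526 0.169 0.108]
yellow_pointer 0.93 [147.8 327.6] [0.548 0.164 0.107]
yellow_pointer 0.44 [378.3  77. ] [0.229 0.338 0.109]
yellow_plunger_top 0.64 [162.7 199.4] [0.502 0.268 0.109]
yellow_corner 0.89 [105.1 370.9] [0.604 0.103 0.001]
```

View pics/w2.png

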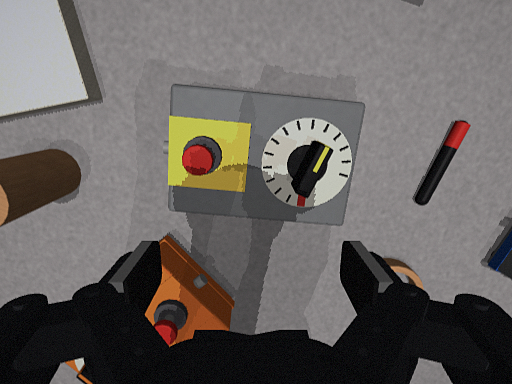

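Plunger is at (198,158), knob at (313,169) with its stripe toward (325,150), red mark at (301,200). I'll fit their geometry from the depth image.

```bash
cat > fit.py <<'E'
from h import *
def cloud(c,d):
    f=foc(c); rr,cc=np.mgrid[0:384,0:512]
    v=np.stack([(cc-c['cx'])/f*d,(rr-c['cy'])/f*d,d],-1)
    return v@Rm(c).T+np.array(c['origin'])
def rect(P):
    r=cv2.minAreaRect((P[:,:2]*1000).astype(np.float32)); return np.round(r[0],1),np.round(r[1],1),r[2]
def fit(c,p,d,kc=(0.529,0.168),pc=(0.503,0.270)):
    W=cloud(c,d); z=W[...,2]; hsv=cv2.cvtColor(p,cv2.COLOR_RGB2HSV)
    near=lambda q,r:np.hypot(W[...,0]-q[0],W[...,1]-q[1])<r
    m=(near(kc,.042))&(z>.103)&(z<.116)&(d>0); K=W[m]
    print('knob top n',m.sum(),'z',np.median(K[:,2]),rect(K),'mean',K.mean(0)); 
    u,s,vt=np.linalg.svd(K[:,:2]-K[:,:2].mean(0),full_matrices=False); print('bar yaw mod pi',np.arctan2(vt[0,1],vt[0,0]))
    y=m&(hsv[...,0]>20)&(hsv[...,0]<40)&(hsv[...,1]>120)&(hsv[...,2]>80); print('stripe',y.sum(),W[y].mean(0))
    m=(near(pc,.03))&(z>.100)&(d>0); Q=W[m]; print('plunger',m.sum(),np.median(Q[:,2]),rect(Q))
    m=(near(((kc[0]+pc[0])/2,(kc[1]+pc[1])/2),.14))&(abs(z-.0705)<.006)&(d>0)&(hsv[...,1]<60)
    m|=(abs(z-.0705)<.006)&(hsv[...,0]>20)&(hsv[...,0]<40)&near(pc,.08)
    n,l,st,_=cv2.connectedComponentsWithStats(m.astype(np.uint8)); m=l==1+np.argmax(st[1:,4])
    print('case',m.sum(),np.median(W[m][:,2]),rect(W[m]))
    h=(hsv[...,0]<8)|(hsv[...,0]>172)
    m=near(kc,.05)&h&(hsv[...,1]>150)&(hsv[...,2]>80)&(z<.085); print('redmark',m.sum(),W[m].mean(0) if m.any() else None)
E
python3 - <<'E'
from fit import *
f=np.load('w2.npz'); c=bot.get_calibration('wrist'); fit(c,f['p'],f['d'])
E
```

```text
knob top n 892 z 0.10825354139095714 (array([524.3, 168.5]), array([14.2, 50.4]), 81.71239471435547) mean [0.52503544 0.16904449 0.10809863]
bar yaw mod pi 3.0047997395690116
stripe 143 [0.537153   0.16671235 0.10882273]
plunger 14927 0.2989729132605895 (array([494.4, 265.8]), array([43.5, 47. ]), 68.15512084960938)
case 20690 0.06972557402146196 (array([514.9, 212.3]), array([130.1, 190.3]), 11.608824729919434)
redmark 69 [0.48572087 0.16070359 0.07050972]
```

The counter's yaw is 11.6°, its knob is at (0.524,0.168) and the bar's pointer is at −8.1°. That gives q ≈ 3.49 rad. The tool will start at yaw −0.14.

```bash
python3 -m inch '[{"dx":6.5,"dy":28,"dz":0,"rx":0,"ry":0,"rz":0,"hand":-1},{"dx":6.5,"dy":28,"dz":0,"rx":0,"ry":0,"rz":0,"hand":-1},{"dx":0,"dy":0,"dz":0,"rx":0,"ry":0,"rz":0.145,"hand":-1},{"dx":0,"dy":0,"dz":0,"rx":0,"ry":0,"rz":0.145,"hand":-1},{"dx":0,"dy":0,"dz":0,"rx":0,"ry":0,"rz":0.145,"hand":-1},{"dx":0,"dy":0,"dz":20,"rx":0,"ry":0,"rz":0,"hand":-1},{"dx":0,"dy":0,"dz":20,"rx":0,"ry":0,"rz":0,"hand":-1},{"dx":0,"dy":0,"dz":20,"rx":0,"ry":0,"rz":0,"hand":-1},{"dx":0,"dy":0,"dz":0,"rx":0,"ry":0,"rz":0,"hand":-1},{"dx":0,"dy":0,"dz":0,"rx":0,"ry":0,"rz":0,"hand":-1}]'
python3 - <<'E'
from fit import *
s=bot.observe(); print(s['position'],s['tool_rot'],s['qpos'],s['force'])
p,d,c=grab('wrist','w3.png'); np.savez('w3.npz',p=p,d=d)
fit(c,p,d,(.524,.168),(.503,.271))
E
```

```text
clock: 4.85
position: [0.5246, 0.1682, 0.1718]
tool_rot: [3.141, 0.0, -0.138]
force: [0.6, 0.1, 0.8]
grip_width: 0.0855
[0.52456755 0.16824034 0.1717786 ] [ 3.14143977e+00  5.31114978e-05 -1.37983342e-01] [-0.93034054  0.59865119  0.74301299  1.88172258 -0.52392428  0.8661146
 -1.63177386] [0.55323662 0.11592805 0.76195801]
knob top n 1270 z 0.10825124372364126 (array([524.4, 168.4]), array([13.4, 50.6]), 82.59976196289062) mean [0.52546461 0.16806799 0.1081645 ]
bar yaw mod pi 3.0052010436484
stripe 188 [0.53817409 0.16633705 0.10837249]
plunger 826 0.10714356022114552 (array([506.9, 272.6]), array([19.5, 27.4]), 27.264673233032227)
case 25924 0.06962093863900451 (array([515. , 212.9]), array([129.5, 190.7]), 11.357332229614258)
redmark 109 [0.48623442 0.16077398 0.07047253]
```

View pics/w3.png

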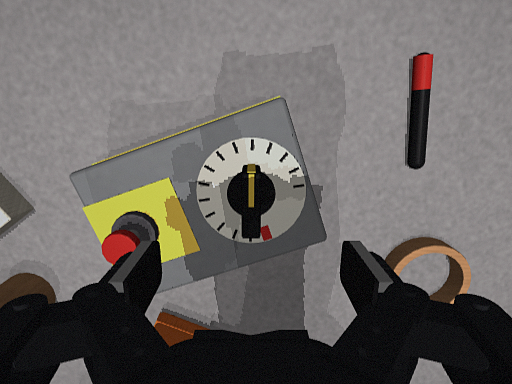

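The bar (251,200) is vertical in the picture, parallel to the pads, and centred. I'll descend 91 mm and close.

```bash
python3 -m inch '[{"dx":0,"dy":0,"dz":20,"rx":0,"ry":0,"rz":0,"hand":-1},{"dx":0,"dy":0,"dz":20,"rx":0,"ry":0,"rz":0,"hand":-1},{"dx":0,"dy":0,"dz":20,"rx":0,"ry":0,"rz":0,"hand":-1},{"dx":0,"dy":0,"dz":15,"rx":0,"ry":0,"rz":0,"hand":-0.5},{"dx":0,"dy":0,"dz":10,"rx":0,"ry":0,"rz":0,"hand":0},{"dx":0,"dy":0,"dz":5,"rx":0,"ry":0,"rz":0,"hand":0.3},{"dx":0,"dy":0,"dz":0,"rx":0,"ry":0,"rz":0,"hand":0.45},{"dx":0,"dy":0,"dz":0,"rx":0,"ry":0,"rz":0,"hand":0.5},{"dx":0,"dy":0,"dz":0,"rx":0,"ry":0,"rz":0,"hand":0.5}]' 20
python3 -c "
from h import *
s=bot.observe(); print(s['position'],s['force'],s['moment'],s['grip_width'])"
```

```text
clock: 5.8
position: [0.5247, 0.1686, 0.0819]
tool_rot: [-3.141, -0.001, -0.138]
force: [-0.5, 0.6, -1.0]
grip_width: 0.0212
[0.52472258 0.16858653 0.08192111] [-0.4574364   0.59433842 -1.04067291] [0.01945348 0.01694497 0.03382459] 0.021247739209224164
```

```bash
python3 -m inch '[{"dx":0,"dy":0,"dz":0,"rx":0,"ry":0,"rz":0,"hand":0.58},{"dx":0,"dy":0,"dz":0,"rx":0,"ry":0,"rz":0,"hand":0.64},{"dx":0,"dy":0,"dz":0,"rx":0,"ry":0,"rz":0,"hand":0.7},{"dx":0,"dy":0,"dz":0,"rx":0,"ry":0,"rz":0,"hand":0.8},{"dx":0,"dy":0,"dz":0,"rx":0,"ry":0,"rz":0,"hand":1},{"dx":0,"dy":0,"dz":0,"rx":0,"ry":0,"rz":0,"hand":1}]' 20
python3 -c "
from h import *
s=bot.observe(); print(s['position'],s['tool_rot'],s['force'],s['moment'],s['grip_width'])"
```

```text
clock: 6.4
position: [0.5244, 0.1681, 0.0816]
tool_rot: [3.141, -0.0, -0.139]
force: [-1.2, -3.3, 5.8]
grip_width: 0.0139
[0.5244396  0.16808552 0.08160851] [ 3.14139522e+00 -1.80821575e-04 -1.38651791e-01] [-1.17785959 -3.34005543  5.75708784] [-0.45807631  0.36142269 -0.05462482] 0.013918719969664409
```

```bash
python3 -m inch '[{"dx":0,"dy":0,"dz":0,"rx":0,"ry":0,"rz":-0.05,"hand":1},{"dx":0,"dy":0,"dz":0,"rx":0,"ry":0,"rz":-0.08,"hand":1},{"dx":0,"dy":0,"dz":0,"rx":0,"ry":0,"rz":-0.08,"hand":1},{"dx":0,"dy":0,"dz":0,"rx":0,"ry":0,"rz":-0.08,"hand":1},{"dx":0,"dy":0,"dz":0,"rx":0,"ry":0,"rz":-0.08,"hand":1},{"dx":0,"dy":0,"dz":0,"rx":0,"ry":0,"rz":-0.05,"hand":1}]'
python3 -c "
from h import *
s=bot.observe(); print(s['position'],s['tool_rot'],s['force'],s['moment'],s['grip_width'],s['qpos'])
p,d,c=grab('wrist','w4.png')"
```

```text
clock: 7.0
position: [0.5244, 0.1681, 0.0817]
tool_rot: [3.141, -0.0, 0.284]
force: [-1.8, -3.1, 5.4]
grip_width: 0.0135
[0.52444565 0.16807632 0.08165838] [ 3.14148274e+00 -1.48221701e-04  2.84450097e-01] [-1.82495252 -3.11765814  5.38413971] [-0.50908702  0.41590764 -0.06958171] 0.013544021052867065 [-0.77290356  0.68459075  0.50827745  1.93240407 -0.52669375  0.65857739
 -1.22083481]
```

View pics/w4.png

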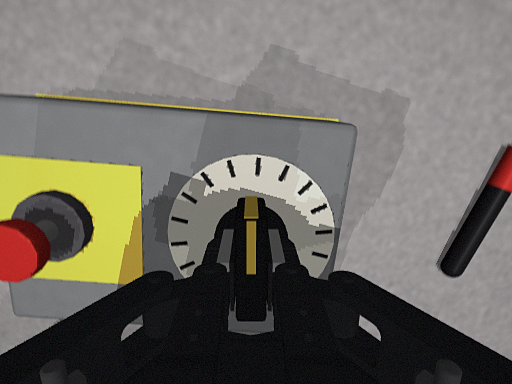

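The knob turns with the tool and the counter has stayed put. Continuing.

```bash
python3 -m inch '[{"dx":0,"dy":0,"dz":0,"rx":0,"ry":0,"rz":-0.1,"hand":1},{"dx":0,"dy":0,"dz":0,"rx":0,"ry":0,"rz":-0.1,"hand":1},{"dx":0,"dy":0,"dz":0,"rx":0,"ry":0,"rz":-0.1,"hand":1},{"dx":0,"dy":0,"dz":0,"rx":0,"ry":0,"rz":-0.1,"hand":1},{"dx":0,"dy":0,"dz":0,"rx":0,"ry":0,"rz":-0.1,"hand":1},{"dx":0,"dy":0,"dz":0,"rx":0,"ry":0,"rz":-0.1,"hand":1},{"dx":0,"dy":0,"dz":0,"rx":0,"ry":0,"rz":-0.1,"hand":1},{"dx":0,"dy":0,"dz":0,"rx":0,"ry":0,"rz":-0.1,"hand":1},{"dx":0,"dy":0,"dz":0,"rx":0,"ry":0,"rz":-0.1,"hand":1},{"dx":0,"dy":0,"dz":0,"rx":0,"ry":0,"rz":-0.1,"hand":1}]'
python3 -m inch '[{"dx":0,"dy":0,"dz":0,"rx":0,"ry":0,"rz":-0.1,"hand":1},{"dx":0,"dy":0,"dz":0,"rx":0,"ry":0,"rz":-0.1,"hand":1},{"dx":0,"dy":0,"dz":0,"rx":0,"ry":0,"rz":-0.1,"hand":1},{"dx":0,"dy":0,"dz":0,"rx":0,"ry":0,"rz":-0.1,"hand":1},{"dx":0,"dy":0,"dz":0,"rx":0,"ry":0,"rz":-0.1,"hand":1},{"dx":0,"dy":0,"dz":0,"rx":0,"ry":0,"rz":-0.1,"hand":1},{"dx":0,"dy":0,"dz":0,"rx":0,"ry":0,"rz":-0.1,"hand":1},{"dx":0,"dy":0,"dz":0,"rx":0,"ry":0,"rz":-0.1,"hand":1},{"dx":0,"dy":0,"dz":0,"rx":0,"ry":0,"rz":-0.1,"hand":1},{"dx":0,"dy":0,"dz":0,"rx":0,"ry":0,"rz":-0.1,"hand":1}]'
python3 -c "
from h import *
s=bot.observe(); print(s['position'],s['tool_rot'],s['force'],s['moment'],s['grip_width'],s['qpos'])"
```

```text
clock: 8.05
position: [0.5244, 0.168, 0.0816]
tool_rot: [3.141, 0.0, 1.284]
force: [-1.0, -2.7, 6.7]
grip_width: 0.014
clock: 9.05
position: [0.5244, 0.168, 0.0816]
tool_rot: [-3.141, 0.0, 2.284]
force: [-2.0, -1.9, 7.1]
grip_width: 0.0135
[0.52444799 0.16802927 0.08162889] [-3.14128016e+00  4.29792631e-04  2.28436457e+00] [-2.03378519 -1.90247596  7.06199858] [-0.68266201  0.59021434 -0.07247437] 0.01347174742988672 [-0.3935286   0.61330425 -0.03375988  1.91230945  0.03446547  0.61670281
  0.26430519]
```

```bash
python3 -m inch '[{"dx":0,"dy":0,"dz":0,"rx":0,"ry":0,"rz":-0.1,"hand":1},{"dx":0,"dy":0,"dz":0,"rx":0,"ry":0,"rz":-0.1,"hand":1},{"dx":0,"dy":0,"dz":0,"rx":0,"ry":0,"rz":-0.1,"hand":1},{"dx":0,"dy":0,"dz":0,"rx":0,"ry":0,"rz":-0.1,"hand":1},{"dx":0,"dy":0,"dz":0,"rx":0,"ry":0,"rz":-0.1,"hand":1},{"dx":0,"dy":0,"dz":0,"rx":0,"ry":0,"rz":-0.1,"hand":1},{"dx":0,"dy":0,"dz":0,"rx":0,"ry":0,"rz":-0.1,"hand":1},{"dx":0,"dy":0,"dz":0,"rx":0,"ry":0,"rz":-0.1,"hand":1},{"dx":0,"dy":0,"dz":0,"rx":0,"ry":0,"rz":-0.1,"hand":1},{"dx":0,"dy":0,"dz":0,"rx":0,"ry":0,"rz":-0.05,"hand":1}]'
python3 -c "
from h import *
s=bot.observe(); print(s['position'],s['tool_rot'],s['force'],s['moment'],s['grip_width'],s['qpos'])
p,d,c=grab('wrist','w5.png')"
```

```text
clock: 10.05
position: [0.5245, 0.168, 0.0816]
tool_rot: [-3.141, -0.0, -3.049]
force: [-1.7, -1.5, 8.0]
grip_width: 0.0142
[0.52447665 0.16799982 0.08161083] [-3.14099251e+00 -1.36523644e-05 -3.04895706e+00] [-1.73474687 -1.53647855  8.01558967] [-0.55353845  0.50713181 -0.05013395] 0.014159306899191941 [-0.20841022  0.62513844 -0.28957239  1.90214114  0.27935655  0.65355968
  0.99400287]
```

View pics/w5.png

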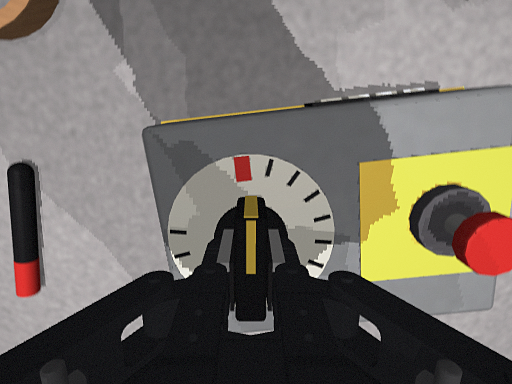

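The pointer (251,205) is just short of the red mark (242,168). I'll go on in small steps until the stop shows in the moment.

```bash
python3 -m inch '[{"dx":0,"dy":0,"dz":0,"rx":0,"ry":0,"rz":-0.03,"hand":1},{"dx":0,"dy":0,"dz":0,"rx":0,"ry":0,"rz":-0.03,"hand":1},{"dx":0,"dy":0,"dz":0,"rx":0,"ry":0,"rz":-0.03,"hand":1},{"dx":0,"dy":0,"dz":0,"rx":0,"ry":0,"rz":0,"hand":1}]'
python3 -c "
from h import *
s=bot.observe(); print(s['tool_rot'],s['force'],s['moment'])"
python3 -m inch '[{"dx":0,"dy":0,"dz":0,"rx":0,"ry":0,"rz":-0.02,"hand":1},{"dx":0,"dy":0,"dz":0,"rx":0,"ry":0,"rz":-0.02,"hand":1},{"dx":0,"dy":0,"dz":0,"rx":0,"ry":0,"rz":0,"hand":1}]'
python3 -c "
from h import *
s=bot.observe(); print(s['tool_rot'],s['force'],s['moment'])
p,d,c=grab('wrist','w6.png')"
```

```text
clock: 10.5
position: [0.5245, 0.168, 0.0816]
tool_rot: [-3.141, -0.0, -2.962]
force: [-2.1, -2.8, 7.8]
grip_width: 0.0139
[-3.14094148e+00 -8.46677138e-05 -2.96166857e+00] [-2.08547126 -2.77673217  7.8373868 ] [-0.60895209  0.45979725  0.10479492]
clock: 10.8
position: [0.5245, 0.168, 0.0816]
tool_rot: [-3.141, -0.0, -2.923]
force: [-2.3, -2.3, 7.1]
grip_width: 0.0136
[-3.14104651e+00 -5.50418598e-05 -2.92266082e+00] [-2.26656096 -2.27234211  7.14605569] [-0.4998626   0.42751999 -0.44639444]
```

View pics/w6.png

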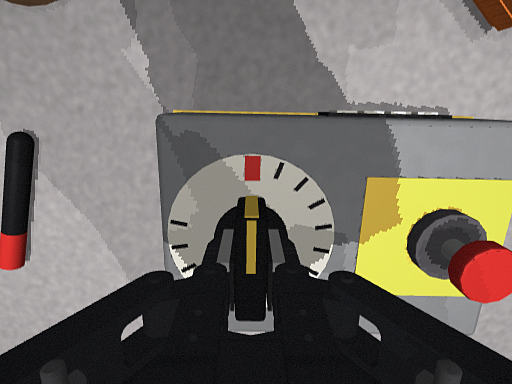

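The moment jumped to −0.45 N m at yaw 3.36 and the pointer lines up with the red mark (252,168), so the knob is at the stop. I'll release, rise and check.

```bash
python3 -m inch '[{"dx":0,"dy":0,"dz":0,"rx":0,"ry":0,"rz":0,"hand":0.6},{"dx":0,"dy":0,"dz":0,"rx":0,"ry":0,"rz":0,"hand":0.4},{"dx":0,"dy":0,"dz":0,"rx":0,"ry":0,"rz":0,"hand":0.3},{"dx":0,"dy":0,"dz":-10,"rx":0,"ry":0,"rz":0,"hand":0.3},{"dx":0,"dy":0,"dz":-25,"rx":0,"ry":0,"rz":0,"hand":0.3},{"dx":0,"dy":0,"dz":-30,"rx":0,"ry":0,"rz":0,"hand":0},{"dx":0,"dy":0,"dz":-30,"rx":0,"ry":0,"rz":0,"hand":-1},{"dx":0,"dy":0,"dz":-30,"rx":0,"ry":0,"rz":0,"hand":-1},{"dx":0,"dy":0,"dz":0,"rx":0,"ry":0,"rz":0,"hand":-1},{"dx":0,"dy":0,"dz":0,"rx":0,"ry":0,"rz":0,"hand":-1}]'
python3 - <<'E'
from fit import *
s=bot.observe(); print(s['position'],s['tool_rot'],s['force'],s['qpos'])
p,d,c=grab('wrist','w7.png'); np.savez('w7.npz',p=p,d=d)
fit(c,p,d,(.524,.168),(.503,.271))
E
```

```text
clock: 11.85
position: [0.5245, 0.1685, 0.2071]
tool_rot: [-3.142, 0.001, -2.922]
force: [0.3, -0.4, -0.5]
grip_width: 0.0853
[0.52454431 0.16848507 0.20713197] [-3.14156138e+00  1.40093736e-03 -2.92154190e+00] [ 0.33248193 -0.38805664 -0.46606557] [-0.13134212  0.4536643  -0.38792513  1.80941552  0.21079038  0.91766799
  1.17843275]
knob top n 978 z 0.10806999851634125 (array([523.7, 168.7]), array([50.5, 14. ]), 12.125819206237793) mean [0.52266554 0.16813753 0.10804298]
bar yaw mod pi 0.20256392951818092
stripe 156 [0.51070542 0.16559567 0.10851637]
plunger 898 0.10706940807329729 (array([503.4, 270.9]), array([27.1, 27. ]), 11.921770095825195)
case 22660 0.06949102423239453 (array([515. , 212.9]), array([129.4, 190.6]), 11.395730018615723)
redmark 125 [0.4859364  0.16082945 0.07032128]
```

View pics/w7.png

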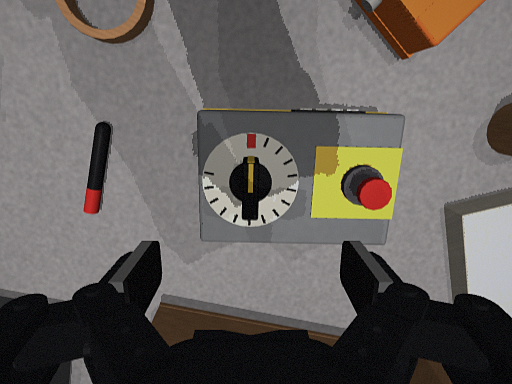

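With the counter's yaw at 0.199 rad and the bar's at 0.20–0.21, the knob is at zero. The case hasn't moved. The plunger is at (375,193), world (0.503,0.271). I'll move over it with the fingers shut.

```bash
python3 -m inch '[{"dx":-1.5,"dy":35,"dz":0,"rx":0,"ry":0,"rz":0,"hand":1},{"dx":0,"dy":35,"dz":0,"rx":0,"ry":0,"rz":0,"hand":1},{"dx":0,"dy":34.7,"dz":0,"rx":0,"ry":0,"rz":0,"hand":1},{"dx":0,"dy":0,"dz":0,"rx":0,"ry":0,"rz":0,"hand":1},{"dx":0,"dy":0,"dz":20,"rx":0,"ry":0,"rz":0,"hand":1},{"dx":0,"dy":0,"dz":20,"rx":0,"ry":0,"rz":0,"hand":1},{"dx":0,"dy":0,"dz":20,"rx":0,"ry":0,"rz":0,"hand":1},{"dx":0,"dy":0,"dz":20,"rx":0,"ry":0,"rz":0,"hand":1},{"dx":0,"dy":0,"dz":8,"rx":0,"ry":0,"rz":0,"hand":1},{"dx":0,"dy":0,"dz":0,"rx":0,"ry":0,"rz":0,"hand":1}]'
python3 - <<'E'
from fit import *
s=bot.observe(); print(s['position'],s['tool_rot'],s['force'],s['grip_width'])
p,d,c=grab('wrist','w8.png')
E
```

```text
clock: 12.9
position: [0.5023, 0.2703, 0.117]
tool_rot: [-3.141, -0.003, -2.921]
force: [-0.8, 0.2, 0.3]
grip_width: 0.0001
[0.50229359 0.27033056 0.11702123] [-3.14077105e+00 -2.58620531e-03 -2.92143848e+00] [-0.79387715  0.2488503   0.31839633] 0.00013021891409629053
```

View pics/w8.png

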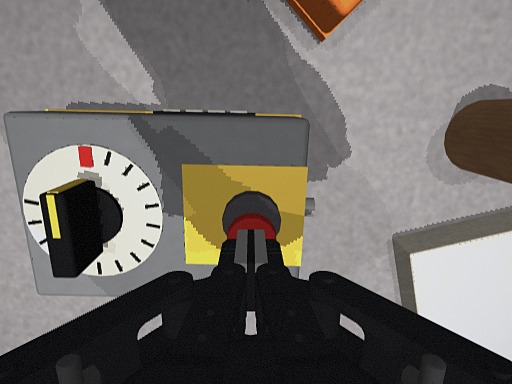

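The fingertips are over the button (250,235). Pressing gently now.

```bash
python3 -m inch '[{"dx":0,"dy":0,"dz":5,"rx":0,"ry":0,"rz":0,"hand":1},{"dx":0,"dy":0,"dz":5,"rx":0,"ry":0,"rz":0,"hand":1},{"dx":0,"dy":0,"dz":4,"rx":0,"ry":0,"rz":0,"hand":1},{"dx":0,"dy":0,"dz":4,"rx":0,"ry":0,"rz":0,"hand":1},{"dx":0,"dy":0,"dz":3,"rx":0,"ry":0,"rz":0,"hand":1},{"dx":0,"dy":0,"dz":0,"rx":0,"ry":0,"rz":0,"hand":1}]'
python3 -c "
from h import *
s=bot.observe(); print(s['position'],s['force'])"
```

```text
clock: 13.55
position: [0.5033, 0.2711, 0.0973]
tool_rot: [3.141, 0.001, -2.921]
force: [0.8, -0.9, 7.5]
grip_width: 0.0003
[0.50331011 0.27111634 0.0972955 ] [ 0.75034322 -0.94164145  7.48590581]
```

```bash
python3 -m inch '[{"dx":0,"dy":0,"dz":1.5,"rx":0,"ry":0,"rz":0,"hand":1},{"dx":0,"dy":0,"dz":1.5,"rx":0,"ry":0,"rz":0,"hand":1},{"dx":0,"dy":0,"dz":0,"rx":0,"ry":0,"rz":0,"hand":1}]'
python3 -m inch '[{"dx":0,"dy":0,"dz":0.5,"rx":0,"ry":0,"rz":0,"hand":1},{"dx":0,"dy":0,"dz":0,"rx":0,"ry":0,"rz":0,"hand":1}]'
```

```text
clock: 13.85
position: [0.5033, 0.2711, 0.0946]
tool_rot: [3.142, 0.001, -2.921]
force: [-0.6, -1.4, 8.0]
grip_width: 0.0001
clock: 14.05
position: [0.5034, 0.2711, 0.0942]
tool_rot: [3.141, 0.001, -2.922]
force: [0.1, -0.5, 8.4]
grip_width: 0.0003
```

```bash
python3 -m inch '[{"dx":0,"dy":0,"dz":0.5,"rx":0,"ry":0,"rz":0,"hand":1},{"dx":0,"dy":0,"dz":0,"rx":0,"ry":0,"rz":0,"hand":1}]'
python3 -m inch '[{"dx":0,"dy":0,"dz":0.5,"rx":0,"ry":0,"rz":0,"hand":1},{"dx":0,"dy":0,"dz":0,"rx":0,"ry":0,"rz":0,"hand":1}]'
```

```text
clock: 14.25
position: [0.5034, 0.2712, 0.094]
tool_rot: [3.142, 0.001, -2.921]
force: [-2.0, -2.2, 13.7]
grip_width: -0.0001
clock: 14.45
position: [0.5034, 0.2712, 0.0939]
tool_rot: [3.142, 0.001, -2.922]
force: [-3.4, -3.1, 22.2]
grip_width: 0.0005
```

Force rose past the spring's to 22 N at z = 0.094, so the plunger has bottomed. Retracting now.

```bash
python3 -m inch '[{"dx":0,"dy":0,"dz":-2,"rx":0,"ry":0,"rz":0,"hand":1},{"dx":0,"dy":0,"dz":-5,"rx":0,"ry":0,"rz":0,"hand":1},{"dx":0,"dy":0,"dz":-8,"rx":0,"ry":0,"rz":0,"hand":1},{"dx":0,"dy":0,"dz":-20,"rx":0,"ry":0,"rz":0,"hand":1},{"dx":0,"dy":0,"dz":-40,"rx":0,"ry":0,"rz":0,"hand":1},{"dx":0,"dy":0,"dz":-40,"rx":0,"ry":0,"rz":0,"hand":1},{"dx":0,"dy":0,"dz":0,"rx":0,"ry":0,"rz":0,"hand":1},{"dx":0,"dy":0,"dz":0,"rx":0,"ry":0,"rz":0,"hand":1}]'
python3 - <<'E'
from fit import *
s=bot.observe(); print(s['position'],s['force'])
p,d,c=grab('wrist','w9.png'); fit(c,p,d,(.524,.168),(.503,.271))
grab('top','top9.png'); 
E
```

```text
clock: 15.25
position: [0.5031, 0.271, 0.2086]
tool_rot: [3.141, 0.001, -2.922]
force: [0.1, -0.3, -1.2]
grip_width: 0.0001
[0.50311817 0.27098498 0.20857662] [ 0.12230902 -0.27622296 -1.15814049]
knob top n 1052 z 0.10796198900108447 (array([523.8, 168.9]), array([50.5, 14.6]), 11.544672012329102) mean [0.52263833 0.16947391 0.10772427]
bar yaw mod pi 0.20010133127268617
stripe 166 [0.51089244 0.16585308 0.10847984]
plunger 23405 0.2825603525051591 (array([499.4, 270.2]), array([35., 60.]), 12.109801292419434)
case 21928 0.06942807694203318 (array([515. , 212.8]), array([129.5, 189.7]), 11.481799125671387)
redmark 116 [0.48595369 0.16088238 0.07010764]
```

View pics/w9.png

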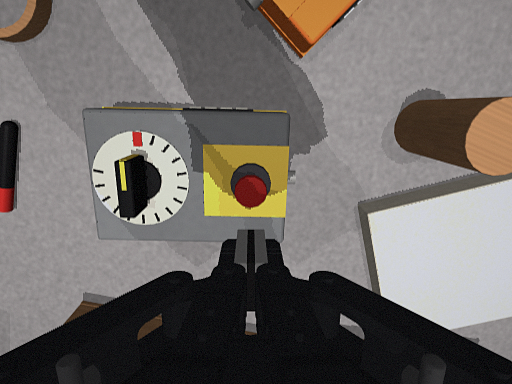

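```bash
python3 - <<'E'
from fit import *
p,d,c=grab('wrist'); W=cloud(c,d); print('button z',np.median(W[188:200,244:258,2]), W[194,251])
bot.job_done()
E
```

```text
button z 0.10719838814901762 [0.50292782 0.27164313 0.10718591]
the job is handed in; nothing more can be done
```

I zeroed the yellow-banded counter and handed the job in at about 15 s of the 72 s allowed. No verdict is reported.

- **Knob:** I gripped it at 20 N and turned it about 3.5 rad anticlockwise until the moment jumped to −0.45 N m. Afterwards the bar's yaw matched the case's (both 0.200 rad) with the pointer on the red mark, so the knob is at zero to within about 0.01 rad.
- **Plunger:** I pressed it with closed fingers until the force passed the spring's, reaching 22 N at tip height 0.094 m (14 mm of travel). After release the button measured 0.1072 m high, the same as before the press.
- **Counter position:** The case's fitted centre and angle agree with the first fit to within 0.6 mm and about 0.1°.
- **Robot:** It ended clear, 0.1 m above the counter.

**Checks:**
- **Plunger fit:** One automatic plunger fit after release failed because it picked up the fingers, so I read the button height from the depth image instead.
- **Other objects:** I didn't measure the blue counter or the other objects again at the end. The arm was never lowered near them.

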